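# Gauge a jade disc and load two blanks into their carving dies

### The job

First check the bore of the round green jade disc: slide it down the steel gauge pin until it lies flat on the brass collar. Then take it off and seat it fully home and flat in the die with the matching round cavity, and seat the pale square jade plaque fully home in the die with the square cavity (the plaque may be loaded before or after the disc). Lower the jade rather than drop it, and leave the jade bangle and the dark carved piece in the tray alone.

Things in the scene. Friction and masses are not known exactly. Their poses are not given: they have to be found in the camera images.
- disc: green jade disc with a centre hole: 64 mm outside diameter, 26 mm bore, 20 mm thick, 150 g; starts flat in the tray. Origin: centre of its underside, z along its axis. Grip it by its outside, by its upper half (only the lowest 8 mm go into the die).
- plaque: pale jade square plaque, 60 x 60 mm, 20 mm thick, 200 g; starts flat in the tray. Origin: centre of its underside; x and y along its sides. Grip any two facing sides, by the upper half.
- tray: low black tray with white lining, 250 mm (its x) x 330 mm (its y), rim 14 mm high and 6 mm thick, lining 7 mm above the table. Origin: centre of its underside. It holds the disc, plaque, bangle and carving, one in each quarter, about 62 mm from the centre along its x and 78 mm along its y. It is fixed.
- bangle: pale green jade bangle, 74 mm outside, 56 mm inside, 10 mm thick, lying in the tray; bystander. Origin: centre of its underside.
- carving: dark green carved jade piece, 45 x 62 mm, 15 mm high, lying in the tray; bystander. Origin: centre of its underside.
- gauge_seat (a point): gauge stand: a dark steel foot 96 mm across and 12 mm high, a brass collar 44 mm across with its top 20 mm above the table, and an upright steel pin 22 mm in diameter, 50 mm long above the collar, its last 10 mm tapering to 12 mm. This point is on the pin's axis at the collar's top, where the centre of the disc's underside comes to rest. z up. Fixed.
- round_seat (a point): fixed aluminium block 100 x 100 x 24 mm with one round cavity 67 mm in diameter, 8 mm deep, with a 2 mm chamfer at its mouth and a blue-lined floor. This point is the centre of the cavity's floor, 16 mm above the table; z up, x and y along the block's sides.
- square_seat (a point): fixed aluminium block 100 x 100 x 24 mm with one square cavity 63 x 63 mm, 8 mm deep, with a 2 mm chamfer at its mouth and a blue-lined floor. This point is the centre of the cavity's floor, 16 mm above the table; z up, x and y along the block's and the cavity's sides. (A third, smaller block of 80 mm with a 45 mm round cavity is a spare, not used.)
Things that resemble listed ones, but are neither listed nor needed, are in the scene too. What is shaped like the part that bears round_seat but orange is not meant. What is shaped like the part that bears square_seat but pink is not meant.

How it is judged:
By the outcome, as a careful person would: the job done as asked, in the order asked, and still so for the second after the job is handed in, with the robot touching nothing.
It also fails if it takes over 66 s, if anything falls off the work surface, if the arm or the gripper's body presses on something with over 40 N, if the wrist force passes 120 N, or if a joint passes its speed limit or range.

### The arm

A 6-joint arm with a two-finger parallel gripper is mounted at the origin on the work surface. World frame = base frame: x ahead of the robot, y to its left, z up, the work surface at z = 0. Lengths are in m, angles in rad, forces in N, time in s.
With the tool pointing down it reaches from about 0.325 to 0.775 m from the base axis. Payload 5.5 kg.
Tool frame: the origin (TCP) lies at the very end of the fingers, on their centre line; the grasp point (between the pads) lies 19 mm behind it; z points along the fingers, y is the line along which they close (so a half turn about z gives the same grasp; the last joint's range is limited). The gripper opens to 88 mm and grips with 3 to 60 N. Pads are 20 mm wide; open, the fingers measure 115 mm over their backs; the gripper's body (75 mm by 178 mm) begins 61 mm behind the grasp point.
Start: joints at [-1.306, 0.091, 1.231, -0, 1.82, -0.057], TCP at [0.19, -0.569, 0.223] pointing down, gripper open.
Joint ranges: [-2.87, 2.87], [-0.86, 2.18], [0.17, 2.46], [-1.51, 4.65], [0.06, 2.69], [-2.65, 2.65]. Speed limits (rad/s): [2.57, 2.57, 3.01, 3.14, 3.14, 3.14].

### API

Orientations are given as a unit quaternion [x, y, z, w].
In Python, from rig import state, get_image, hand_in gives the robot as it stands.
- The arm moves only by the tool jog_arm, never from a script. Its argument "targets" is a list of rows, each a list of 2 entries, a list of its own where there are three numbers: the shift along the tool's x, y, z in mm, then the turn about the tool's z in rad. A call has 1 to 12 rows; each row is the pose to reach, as a shift and turn from the pose commanded when the call began, along the tool's axes at that moment; what a row does not reach only later rows make up. A row lasts 1/8 s, in which the tool goes at most 62.5 mm and 10.7 degrees, less where a joint would pass 70% of its speed; a pose out of reach is approached as far as the arm can. A call with a gripper value outside its range is refused whole. "gripper" is the closure, from -1 (fully open) to 1 (shut), set as the call begins (left out, the last holds). The fingers move at their own pace and stop on an object; the grip force is fixed at half the most. Time passes only in rows, so rows that repeat a pose let the fingers close. It gives the time, the measured TCP pose, the force, the opening and the grip force at its end, in the units of the state.
- state(): the state, without advancing time (a new reading comes with each control period).
- get_image(name): name is "side" or "top"; returns a dict with "color" (420x560x3 uint8, blue, green, red), "depth" (420x560 float32, m along the optical axis (not along the pixel's ray), 0 where there is no reading), "mtx" (3x3 intrinsics, pixels), "origin" and "attitude" of the camera in the world. Camera axes: x right, y down, z forward; pixel columns grow to the right and rows downward; lengths in m; the calibration is good to about 2 mm. A picture is of the moment at which its call begins.
- hand_in(): hands the job in; it is judged then, once.
The state is a dict: "time": time; "qpos": joint angles; "joint_velocities": joint speeds; "joint_efforts": joint torques, N m; "ee_pos": TCP position; "ee_rot": TCP orientation; "wrist_force": force on the tool from outside, world axes, zero at the start; "moment": the same for the moment, N m; "width": opening from 0.0 (shut) to 1.0 (fully open); "gripper_force": force on a finger pad.
Only numpy, scipy, OpenCV 4.12 (cv2) and the standard library are available. Lean on these libraries where they do the work, as an engineer would, in place of code of your own. Each camera call takes 0.05 s, during which the arm holds its last target. There are 200 camera calls.

## Working session

There is one attempt and no reset: what is moved stays moved. The work goes in short steps, Python scripts to look and compute and a tool call to move; the robot and the scene stay as the last step left them, time stands still between calls to the robot, and variables do not carry over. Pictures are saved under pics/ and viewed, at most 10 in all, crops included, and the job is handed in when it is done.

Besides the shell and the picture viewer there is one more tool, called after "Emit:" as name([rows], argument=value, ...), one row to a line, values as JSON. jog_arm: Moves the arm, as the interface text tells. Its arguments: {"type":"object","properties":{"targets":{"type":"array","items":{"type":"array"}},"gripper":{"type":"number"}},"required":["targets"]}

```bash
mkdir -p pics
cat > h.py <<'E'
import numpy as np,cv2
from rig import state,get_image,hand_in
from scipy.spatial.transform import Rotation as R
def cam(n):
    d=get_image(n); a=np.array(d['attitude'],float)
    d['R']=a if a.shape==(3,3) else R.from_quat(a).as_matrix()
    d['o']=np.array(d['origin'],float); d['K']=np.array(d['mtx'],float); return d
def ray(d,px,z):
    px=np.atleast_2d(np.array(px,float)); r=np.c_[px,np.ones(len(px))]@np.linalg.inv(d['K']).T@d['R'].T
    return d['o']+r*((z-d['o'][2])/r[:,2])[:,None]
def proj(d,P):
    c=(np.atleast_2d(P)-d['o'])@d['R']; c=c@d['K'].T; return c[:,:2]/c[:,2:]
E
python3 - <<'E'
from h import *
s=state();print(s)
for n in('top','side'):
    d=cam(n);print(n,d['o'],d['R'].round(3).tolist(),d['K'].tolist());cv2.imwrite(f'pics/{n}0.png',d['color'])
    np.savez(f'{n}0.npz',color=d['color'],depth=d['depth'],R=d['R'],o=d['o'],K=d['K'])
E
```

```text
{'time': 0.0, 'qpos': array([-1.30569317e+00,  9.18861966e-02,  1.23184156e+00, -2.06671127e-05,
        1.81979737e+00, -5.67019855e-02]), 'joint_velocities': array([ 0.0004746 ,  0.00141735,  0.00099783, -0.00111231,  0.00071456,
       -0.00051411]), 'joint_efforts': array([-1.45655060e-03, -4.46453691e+01, -4.06444716e+01,  6.96288818e-02,
        2.93706462e-02, -1.48315594e-04]), 'ee_pos': array([ 0.18968377, -0.56892839,  0.22151554]), 'ee_rot': array([ 9.87083031e-01,  1.60206608e-01, -1.10463156e-04, -9.59952417e-04]), 'wrist_force': array([ 0.01205368,  0.3493785 , -0.12854152]), 'moment': array([0.04242019, 0.05894662, 0.00383095]), 'gripper_force': 0.0, 'width': 1.0028123009607521}
top [ 0.34280885 -0.02005864  1.15058915] [[0.001, -0.994, 0.107], [-1.0, -0.003, -0.014], [0.014, -0.107, -0.994]] [[443.14813052370647, 0.0, 285.86294269489275], [0.0, 443.14813052370647, 202.99313676507913], [0.0, 0.0, 1.0]]
side [-0.09528122  0.77011505  0.78515382] [[-0.825, -0.348, 0.445], [-0.565, 0.503, -0.654], [0.004, -0.791, -0.612]] [[408.77324015821796, 0.0, 283.1248685693522], [0.0, 408.77324015821796, 207.3216032150495], [0.0, 0.0, 1.0]]
```

View pics/top0.png

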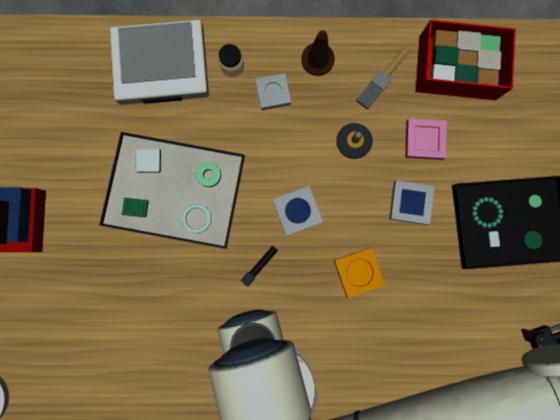

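View pics/side0.png

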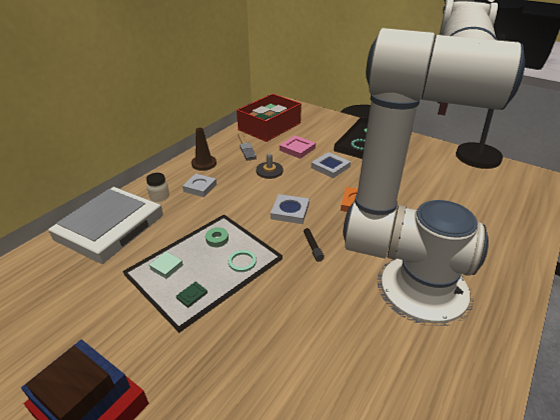

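The pieces are, in the top view:
- disc (208,174)
- plaque (148,160)
- bangle (197,218)
- carving (135,207)
- gauge pin (354,140)

Round-cavity candidates are the blue-floored grey block (298,210), the orange block (360,272) and the small spare (273,91). The first fits, since it is aluminium, 100 mm and blue-lined. Square candidates are the grey blue-floored block (413,202) and the pink block (427,139). The grey one fits. I'll confirm these in one enlarged crop.

Run:
```python
from h import *
D={n:dict(np.load(f'{n}0.npz')) for n in('top','side')}
d=D['top'];c=d['color'];cv2.imwrite('pics/crop.png',cv2.resize(c[75:300,95:455],None,fx=2.2,fy=2.2,interpolation=cv2.INTER_CUBIC))
hs=cv2.cvtColor(c,cv2.COLOR_BGR2HSV)
for n,(u,v) in dict(disc=(199,174),plaque=(148,160),tray=(170,190),collar=(353,146),foot=(342,150),rblk=(280,212),rfl=(298,210),sblk=(397,203),sfl=(413,202),wood=(250,200)).items(): print(n,hs[v,u],ray(d,(u,v),.02)[0].round(3),d['depth'][v,u])
P={'disc':(208,174,.027),'plaque':(148,160,.027),'gauge':(354,144,.02),'round':(298,210,.016),'square':(413,202,.016)}
for n,(u,v,z) in P.items():
    q=proj(D['side'],ray(d,(u,v),z))[0].round().astype(int);print(n,q,cv2.cvtColor(D['side']['color'],cv2.COLOR_BGR2HSV)[q[1],q[0]])
```

```text
disc [ 70 111 182] [0.539 0.188 0.02 ] 1.1378651
plaque [ 87  24 188] [0.575 0.32  0.02 ] 1.1378942
tray [ 43  20 156] [0.497 0.262 0.02 ] 1.1524793
collar [ 21 207 149] [ 0.615 -0.211  0.02 ] 1.1594739
foot [100  51  45] [ 0.604 -0.182  0.02 ] 1.1637486
rblk [ 99  23 154] [ 0.441 -0.021  0.02 ] 1.1328297
rfl [109 175  80] [ 0.447 -0.067  0.02 ] 1.1409148
sblk [103  20 153] [ 0.466 -0.322  0.02 ] 1.1363615
sfl [109 172  80] [ 0.468 -0.363  0.02 ] 1.1440728
wood [ 20 137 155] [0.472 0.056 0.02 ] 1.1604686
disc [218 234] [57 60 76]
plaque [167 261] [ 67  39 207]
gauge [272 168] [ 19 157 188]
round [290 207] [115  96  90]
square [331 163] [114 105  90]
```

View pics/crop.png

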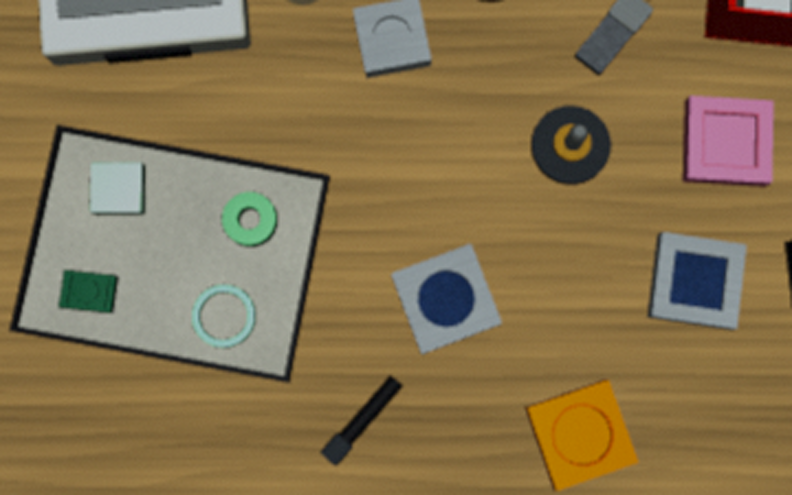

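The crop confirms it. At crop pixels, the grey blue-floored round die is (446,298), the grey blue-floored square die is (699,281), the disc with its hole is (249,219), the pale plaque is (117,188) and the gauge is (571,142).

```bash
cat >> h.py <<'E'
RNG={'disc':((50,75,60),(85,255,255),.017),'plaque':((55,12,165),(100,60,255),.017),'foot':((90,0,0),(125,110,75),.006),'brass':((14,160,90),(26,255,255),.02),'round':((105,90,40),(125,255,140),.019),'square':((105,90,40),(125,255,140),.019)}
def find(d,n,P,win=45):
    "mask near the pixel of world guess P; silhouette rect in world plane"
    lo,hi,z=RNG[n]; u,v=proj(d,[*P,z])[0]; k=4; w=win
    x0,y0=int(u)-w,int(v)-w; y0=max(y0,0);x0=max(x0,0)
    c=cv2.resize(d['color'][y0:y0+2*w,x0:x0+2*w],None,fx=k,fy=k,interpolation=cv2.INTER_CUBIC)
    m=cv2.inRange(cv2.cvtColor(c,cv2.COLOR_BGR2HSV),lo,hi)
    m=cv2.morphologyEx(m,cv2.MORPH_OPEN,np.ones((5,5)))
    cs=[q for q in cv2.findContours(m,cv2.RETR_EXTERNAL,cv2.CHAIN_APPROX_NONE)[0] if cv2.contourArea(q)>300]
    if not cs: return None
    t=np.array([u-x0,v-y0])*k
    q=min(cs,key=lambda q:np.linalg.norm(cv2.minAreaRect(q)[0]-t))
    px=(q[:,0]+.5)/k-.5+[x0,y0]
    W=ray(d,px,z)[:,:2]*1000
    r=cv2.minAreaRect(W.astype(np.float32)); e=cv2.fitEllipse(W.astype(np.float32))
    return r,e,px
E
python3 - <<'E'
from h import *
D={n:dict(np.load(f'{n}0.npz')) for n in('top','side')}
G={'disc':(.539,.178),'plaque':(.575,.32),'foot':(.615,-.211),'brass':(.615,-.211),'round':(.447,-.067),'square':(.468,-.363)}
for n,P in G.items():
  for c in D:
    f=find(D[c],n,P)
    if f: print(n,c,'rect',[np.round(x,1) for x in f[0]],'ell',np.round(f[1][0],1),np.round(f[1][1],1))
E
```

```text
disc top rect [array([539.6, 165.7]), array([63. , 62.6]), np.float64(1.0)] ell [539.6 165.6] [62. 64.]
disc side rect [array([547.2, 160.4]), array([58.9, 60.3]), np.float64(42.9)] ell [547.4 160.7] [60.  61.1]
plaque top rect [array([578.3, 324.5]), array([59.2, 59.4]), np.float64(0.3)] ell [578.1 324.2] [68.  68.9]
plaque side rect [array([584.7, 317.8]), array([60.1, 60.1]), np.float64(0.9)] ell [584.6 317.9] [68.5 69.7]
foot top rect [array([ 633.4, -216.5]), array([90.8, 90.6]), np.float64(89.4)] ell [ 633.3 -216.1] [90.2 91.5]
brass top rect [array([ 630.8, -214.3]), array([43.2, 39.5]), np.float64(55.7)] ell [ 632.1 -215.1] [41.3 41.4]
round top rect [array([446. , -65.3]), array([63.5, 63.8]), np.float64(45.0)] ell [446.  -65.3] [63.4 63.6]
round side rect [array([447.9, -63.7]), array([60.1, 52.7]), np.float64(47.2)] ell [447.8 -63.9] [51.5 59.9]
square top rect [array([ 468., -361.]), array([60.3, 60.9]), np.float64(81.8)] ell [ 468.2 -361.1] [69.7 70.1]
square side rect [array([ 470.3, -360.2]), array([50.7, 54.1]), np.float64(82.4)] ell [ 470.  -360.1] [55.1 61.4]
```

```bash
sed -i "s/255),.017/255),.027/g;s/75),.006/95),.009/" h.py
python3 - <<'E'
from h import *
D={n:dict(np.load(f'{n}0.npz')) for n in('top','side')}
G={'disc':(.538,.166),'plaque':(.577,.324),'foot':(.632,-.215),'brass':(.632,-.215)}
for n,P in G.items():
  for c in D:
    f=find(D[c],n,P)
    if f: print(n,c,'rect',[np.round(x,1) for x in f[0]],'ell',np.round(f[1][0],1),np.round(f[1][1],1))
# collar crop in both views
a=D['top']['color'][115:165,330:380];b=D['side']['color'][145:195,245:295]
cv2.imwrite('pics/pin.png',np.hstack([cv2.resize(x,(400,400),interpolation=cv2.INTER_CUBIC) for x in(a,b)]))
for z in (0,.012,.02,.07): print(z,[proj(D[c],[.632,-.215,z])[0].round(1) for c in D])
E
```

```text
disc top rect [array([537.8, 164.1]), array([62.4, 62. ]), np.float64(1.0)] ell [537.8 164. ] [61.5 63.4]
disc side rect [array([538.8, 168.3]), array([58.2, 59.5]), np.float64(42.9)] ell [539.  168.7] [59.3 60.3]
plaque top rect [array([576.2, 321.5]), array([58.7, 58.9]), np.float64(0.3)] ell [576.  321.1] [67.4 68.3]
plaque side rect [array([575.9, 323.7]), array([59.3, 59.3]), np.float64(0.9)] ell [575.7 323.8] [67.6 68.8]
foot top rect [array([ 632.7, -216. ]), array([90.5, 90.4]), np.float64(89.4)] ell [ 632.5 -215.6] [89.9 91.2]
foot side rect [array([457.5, -78.4]), array([53.5, 50. ]), np.float64(34.7)] ell [456.7 -78. ] [51. 54.]
brass top rect [array([ 630.8, -214.3]), array([43.2, 39.5]), np.float64(55.7)] ell [ 632.1 -215.1] [41.3 41.4]
0 [array([353.3, 141.4]), array([270. , 171.1])]
0.012 [array([354.1, 140.3]), array([270. , 168.2])]
0.02 [array([354.6, 139.5]), array([269.9, 166.3])]
0.07 [array([358. , 134.5]), array([269.7, 153.9])]
```

View pics/pin.png

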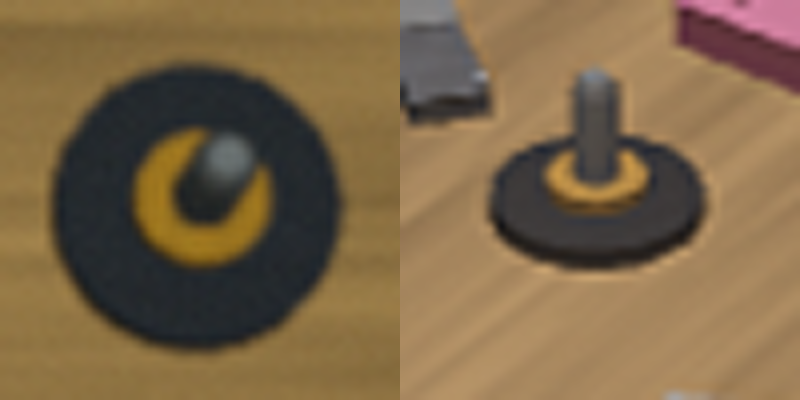

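Pin tip, collar and foot all agree with the axis at about (0.633, -0.215): tip at pixel (358,134) in the top view and (269,154) in the side view. Next I'll move above the disc.

Emit:
jog_arm([
  [[560,-585,0],0.322],
  [[560,-585,0],0.322],
  [[560,-585,0],0.322],
  [[560,-585,0],0.322],
  [[560,-585,0],0.322],
  [[560,-585,60],0.322],
  [[560,-585,60],0.322],
  [[560,-585,100],0.322],
  [[560,-585,100],0.322],
  [[560,-585,120],0.322],
  [[560,-585,120],0.322],
  [[560,-585,120],0.322],
], gripper=-1)

```text
time: 1.6
ee_pos: [0.5055, 0.0997, 0.124]
ee_rot: [1.0, 0.0, -0.0, 0.0]
wrist_force: [0.3, -0.9, -0.0]
width: 0.997
gripper_force: 0.0
```

Emit:
jog_arm([
  [[10,-20,0],0],
  [[10,-20,0],0],
  [[10,-20,0],0],
  [[10,-20,0],0],
])

```text
time: 2.1
ee_pos: [0.5151, 0.1166, 0.1253]
ee_rot: [1.0, -0.001, 0.0, 0.0]
wrist_force: [-0.0, -0.2, 0.8]
width: 1.002
gripper_force: 0.0
```

Emit:
jog_arm([
  [[23,-49,0],0],
  [[23,-49,40],0],
  [[23,-49,60],0],
  [[23,-49,65],0],
  [[23,-49,65],0],
  [[23,-49,65],0],
])

```text
time: 2.85
ee_pos: [0.539, 0.1665, 0.0615]
ee_rot: [1.0, -0.0, 0.001, -0.0]
wrist_force: [1.0, 0.6, -0.4]
width: 0.995
gripper_force: 0.0
```

Run:
```python
from h import *
print(state()['ee_pos'])
o=[]
for c in('top','side'):
    d=cam(c)
    u,v=proj(d,[.538,.1655,.05])[0].astype(int); o.append(cv2.resize(d['color'][v-35:v+35,u-35:u+35],(400,400),interpolation=cv2.INTER_CUBIC))
    print(c,proj(d,[[*state()['ee_pos']]]).round(1),(u-35,v-35))
cv2.imwrite('pics/g1.png',np.hstack(o))
```

```text
[0.53897821 0.16649167 0.06150597]
top [[204.8 171.3]] (np.int64(170), np.int64(137))
side [[215.6 224.8]] (np.int64(181), np.int64(192))
```

View pics/g1.png

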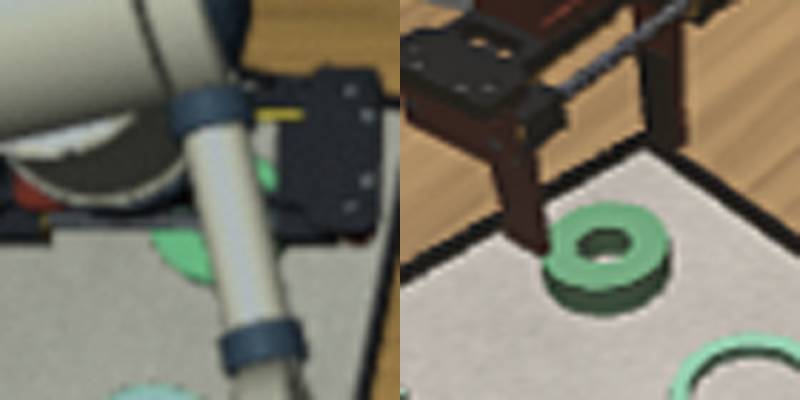

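The side crop shows the fingertips at about (535,250) and (662,150), straddling the disc at (606,240). The arm hides the top view. I'll descend and grip.

Emit:
jog_arm([
  [[-1,0,20],0],
  [[-1,0,35],0],
  [[-1,0,42],0],
  [[-1,0,44],0],
  [[-1,0,44],0],
  [[-1,0,44],0],
])

```text
time: 3.7
ee_pos: [0.5376, 0.1668, 0.0165]
ee_rot: [1.0, -0.0, 0.001, -0.0]
wrist_force: [0.1, 0.2, 0.3]
width: 0.996
gripper_force: 0.0
```

Emit:
jog_arm([
  [[0,0,0],0],
  [[0,0,0],0],
  [[0,0,0],0],
  [[0,0,0],0],
  [[0,0,0],0],
  [[0,0,0],0],
  [[0,0,0],0],
  [[0,0,0],0],
], gripper=1)

```text
time: 4.7
ee_pos: [0.5373, 0.1666, 0.016]
ee_rot: [1.0, -0.0, 0.0, 0.0]
wrist_force: [-0.8, -0.5, 1.8]
width: 0.724
gripper_force: 30.0
```

Emit:
jog_arm([
  [[0,0,-20],0],
  [[0,0,-60],0],
  [[0,0,-95],0],
  [[20,60,-95],0],
  [[40,120,-95],0],
  [[50,170,-95],0],
  [[65,220,-95],0],
  [[75,270,-95],0],
  [[85,320,-95],0],
  [[90,350,-95],0],
  [[92,365,-95],0],
  [[92,370,-95],0],
])

```text
time: 6.2
ee_pos: [0.6292, -0.2035, 0.1111]
ee_rot: [1.0, -0.0, 0.0, -0.0]
wrist_force: [-0.3, 0.5, -1.0]
width: 0.726
gripper_force: 30.0
```

Emit:
jog_arm([
  [[2,5,0],0],
  [[3,10,0],0],
  [[3,10,0],0],
  [[3,10,0],0],
  [[3,10,0],0],
])

```text
time: 6.82
ee_pos: [0.6321, -0.2131, 0.1108]
ee_rot: [1.0, 0.0, -0.0, -0.0]
wrist_force: [0.7, 0.4, -0.9]
width: 0.724
gripper_force: 30.0
```

Run:
```python
from h import *
s=state();p=s['ee_pos'];print(p,s['ee_rot'],s['width'])
d=cam('side'); z=p[2]-.009+.02
RNG['disc']=((50,50,40),(95,255,255),z)
f=find(d,'disc',p[:2],40)
print([np.round(x,1) for x in f[0]],np.round(f[1],1) if 0 else f[1][:2], f[2].min(0),f[2].max(0))
print('tip',proj(d,[.633,-.215,.07]))
u,v=proj(d,p)[0].astype(int)
cv2.imwrite('pics/g2.png',cv2.resize(d['color'][v-30:v+45,u-50:u+50],(800,600),interpolation=cv2.INTER_CUBIC));print(u-50,v-30)
```

```text
[ 0.63209089 -0.21306462  0.11084802] [ 9.99999996e-01  8.71714070e-05 -9.17753822e-06 -2.00962516e-05] 0.723726075627818
[array([ 616.6, -205.1]), array([38.8, 89. ]), np.float64(36.3)] ((619.5941772460938, -206.95704650878906), (39.827762603759766, 89.79508209228516)) [265.625 136.625] [277.125 149.625]
tip [[269.47845359 153.80261228]]
219 113
```

View pics/g2.png

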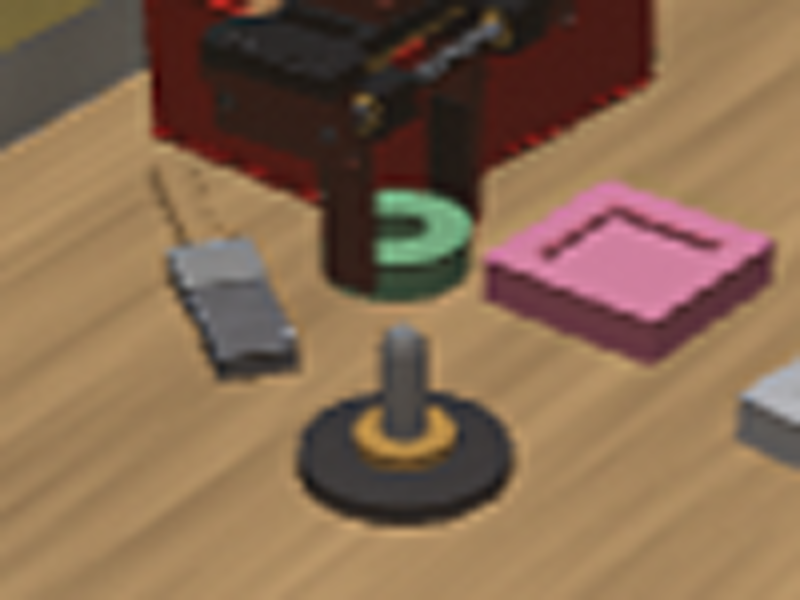

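The side crop puts the pin at x≈404 and the disc centre at x≈400, about 2 mm off. I'll shift by (-0.7, -2) mm and start down the taper, watching the force.

Emit:
jog_arm([
  [[-0.7,2,0],0],
  [[-0.7,2,15],0],
  [[-0.7,2,25],0],
  [[-0.7,2,33],0],
  [[-0.7,2,40],0],
  [[-0.7,2,47],0],
  [[-0.7,2,47],0],
  [[-0.7,2,47],0],
])

```text
time: 7.88
ee_pos: [0.6316, -0.2154, 0.0642]
ee_rot: [1.0, -0.0, 0.0, 0.0]
wrist_force: [-0.9, 0.2, -1.4]
width: 0.725
gripper_force: 30.0
```

Emit:
jog_arm([
  [[0,0,5],0],
  [[0,0,10],0],
  [[0,0,10],0],
  [[0,0,10],0],
])

```text
time: 8.38
ee_pos: [0.6314, -0.2153, 0.0537]
ee_rot: [1.0, -0.0, -0.0, -0.0]
wrist_force: [-0.8, 0.7, -2.8]
width: 0.723
gripper_force: 30.0
```

Emit:
jog_arm([
  [[0,0,6],0],
  [[0,0,12],0],
  [[0,0,17],0],
  [[0,0,20],0],
  [[0,0,22],0],
  [[0,0,23.5],0],
  [[0,0,23.5],0],
  [[0,0,23.5],0],
])

```text
time: 9.38
ee_pos: [0.6315, -0.2154, 0.0305]
ee_rot: [1.0, -0.0, 0.0, 0.0]
wrist_force: [0.6, 0.2, -1.5]
width: 0.728
gripper_force: 30.0
```

Emit:
jog_arm([
  [[0,0,1],0],
  [[0,0,1.5],0],
  [[0,0,2],0],
  [[0,0,2.5],0],
  [[0,0,2.5],0],
  [[0,0,2.5],0],
])

```text
time: 10.12
ee_pos: [0.6315, -0.2154, 0.029]
ee_rot: [1.0, -0.0, 0.0, 0.0]
wrist_force: [-3.3, 1.9, 4.4]
width: 0.72
gripper_force: 30.0
```

Contact came at TCP z = 29 mm, exactly the collar height. I'll release so the disc lies flat, then regrip slightly higher.

Emit:
jog_arm([
  [[0,0,0],0],
  [[0,0,0],0],
  [[0,0,-1],0],
  [[0,0,-3],0],
  [[0,0,-3],0],
  [[0,0,-3],0],
  [[0,0,-3],0],
], gripper=-1)

```text
time: 11.0
ee_pos: [0.6314, -0.2153, 0.0308]
ee_rot: [1.0, -0.0, -0.0, -0.0]
wrist_force: [-0.8, -0.2, 0.1]
width: 0.999
gripper_force: 0.0
```

Run:
```python
from h import *
s=state();p=s['ee_pos'];print(p,s['width'],s['wrist_force'])
d=cam('side');u,v=proj(d,p)[0].astype(int)
cv2.imwrite('pics/g3.png',cv2.resize(d['color'][v-30:v+30,u-40:u+40],(800,600),interpolation=cv2.INTER_CUBIC));print(u-40,v-30)
```

```text
[ 0.63138753 -0.21534739  0.0307633 ] 0.9993934738046845 [-0.7825234  -0.17303463  0.14270309]
230 133
```

View pics/g3.png

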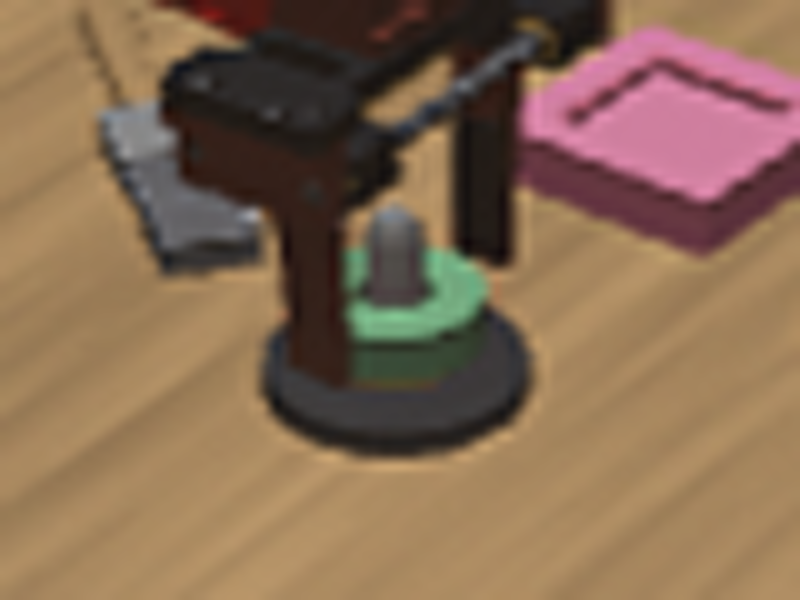

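The disc (around 420,300) lies flat on the collar with the pin through its bore. I'll regrip and lift.

Emit:
jog_arm([
  [[0,0,-0.7],0],
  [[0,0,-0.7],0],
  [[0,0,-0.7],0],
  [[0,0,-0.7],0],
  [[0,0,-0.7],0],
  [[0,0,-0.7],0],
  [[0,0,-0.7],0],
], gripper=1)

```text
time: 11.92
ee_pos: [0.6314, -0.2154, 0.0315]
ee_rot: [1.0, -0.0, 0.0, 0.0]
wrist_force: [-0.3, -1.3, 0.1]
width: 0.721
gripper_force: 30.0
```

Emit:
jog_arm([
  [[0,0,-8],0],
  [[0,0,-22],0],
  [[0,0,-40],0],
  [[0,0,-60],0],
  [[0,0,-68],0],
  [[-30,-30,-68],0],
  [[-70,-70,-68],0],
  [[-110,-105,-68],0],
  [[-145,-130,-68],0],
  [[-170,-145,-68],0],
  [[-183,-149,-68],0],
  [[-185,-150,-68],0],
])

```text
time: 13.42
ee_pos: [0.4461, -0.0651, 0.1001]
ee_rot: [1.0, 0.0, 0.001, 0.0]
wrist_force: [-0.5, -0.5, -1.0]
width: 0.723
gripper_force: 30.0
```

Emit:
jog_arm([
  [[0,0,20],0],
  [[0,0,40],0],
  [[0,0,45],0],
  [[0,0,45],0],
  [[0,0,45],0],
])

```text
time: 14.05
ee_pos: [0.4469, -0.0655, 0.0551]
ee_rot: [1.0, -0.0, 0.0, 0.0]
wrist_force: [0.3, -1.2, -1.4]
width: 0.72
gripper_force: 30.0
```

Run:
```python
from h import *
s=state();p=s['ee_pos'];print(p,s['width'],s['wrist_force'])
d=cam('side');u,v=proj(d,p)[0].astype(int)
print(proj(d,[p-[0,0,.0115]]),proj(d,[.446,-.0653,.016]))
cv2.imwrite('pics/g4.png',cv2.resize(d['color'][v-30:v+45,u-50:u+50],(800,600),interpolation=cv2.INTER_CUBIC));print(u-50,v-30)
```

```text
[ 0.44694669 -0.06548657  0.05508369] 0.7204973405689212 [ 0.31778643 -1.23569677 -1.40556113]
[[290.37232261 199.71443043]] [[290.46500038 207.03970006]]
240 166
```

View pics/g4.png

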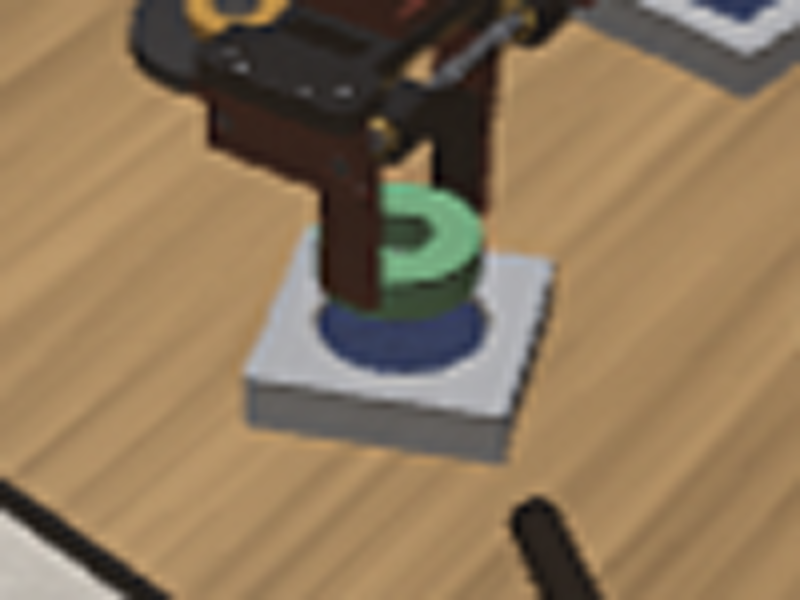

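The disc (x 318–484, centre ≈401) and the cavity (x 317–488, centre ≈402) line up. I'll nudge x by -0.8 mm and lower.

Emit:
jog_arm([
  [[-0.8,0,6],0],
  [[-0.8,0,12],0],
  [[-0.8,0,17],0],
  [[-0.8,0,20],0],
  [[-0.8,0,22],0],
  [[-0.8,0,24],0],
  [[-0.8,0,24],0],
])

```text
time: 14.98
ee_pos: [0.4447, -0.0653, 0.0309]
ee_rot: [1.0, -0.0, -0.001, -0.0]
wrist_force: [-7.2, 1.2, 4.7]
width: 0.719
gripper_force: 30.0
```

Emit:
jog_arm([
  [[0,0,1],0],
  [[0,0,2],0],
  [[0,0,3],0],
  [[0,0,3.5],0],
  [[0,0,4],0],
  [[0,0,4],0],
  [[0,0,4],0],
])

```text
time: 15.85
ee_pos: [0.4455, -0.0652, 0.0276]
ee_rot: [1.0, -0.0, -0.0, -0.0]
wrist_force: [-7.5, 0.6, 7.9]
width: 0.716
gripper_force: 30.0
```

At TCP z = 27.6 mm the disc underside is about 16 mm up, so it is home with slight wall pressure. I'll relieve that, release and check.

Emit:
jog_arm([
  [[-0.5,0,0],0],
  [[-1,0,0.3],0],
  [[-1,0,0.3],0],
  [[-1,0,0.3],0],
])

```text
time: 16.35
ee_pos: [0.4454, -0.0652, 0.0275]
ee_rot: [1.0, 0.0, 0.001, -0.0]
wrist_force: [-4.1, 1.9, 6.0]
width: 0.721
gripper_force: 30.0
```

Emit:
jog_arm([
  [[0,0,0],0],
  [[0,0,0],0],
  [[0,0,0],0],
  [[0,0,-10],0],
  [[0,0,-40],0],
  [[0,0,-80],0],
  [[30,-50,-80],0],
  [[55,-110,-80],0],
  [[80,-170,-80],0],
  [[100,-220,-80],0],
  [[115,-280,-80],0],
  [[125,-330,-80],0],
], gripper=-1)

```text
time: 17.85
ee_pos: [0.5702, 0.2671, 0.1067]
ee_rot: [1.0, 0.0, 0.0, -0.0]
wrist_force: [1.0, 0.3, 0.5]
width: 0.993
gripper_force: 0.0
```

Run:
```python
from h import *
s=state();p=s['ee_pos'];print(p,s['ee_rot'],s['width'],s['wrist_force'])
RNG['disc']=((50,75,60),(85,255,255),.036)
d=cam('top');f=find(d,'disc',(.4455,-.065));print('top',[np.round(x,1) for x in f[0]])
e=cam('side');f2=find(e,'disc',(.4455,-.065));print('side',[np.round(x,1) for x in f2[0]])
u,v=proj(d,[.4455,-.065,.036])[0].round().astype(int)
q=d['depth'][v-10:v+11,u-10:u+11]
vv,uu=np.mgrid[v-10:v+11,u-10:u+11]
r=np.stack([uu,vv,np.ones_like(uu)],-1)@np.linalg.inv(d['K']).T
P=(r*q[...,None])@d['R'].T+d['o'];Z=P[...,2]*1000
for c in((-10,0),(9,0),(0,-10),(0,9)):
  a=Z[10+c[0]-0 if c[0]<0 else 10+c[0],10+c[1]];print(c,a.round(1))
print(Z.round(0)[::3,::3])
```

```text
[0.57015995 0.26708121 0.10669756] [ 9.99999908e-01  2.49005653e-04  3.16144311e-04 -1.48853205e-04] 0.9932357517414734 [1.00493318 0.34925279 0.54481095]
top [array([445.7, -65.5]), array([63. , 63.3]), np.float64(45.0)]
side [array([447.1, -61.9]), array([57.9, 58.1]), np.float64(34.7)]
(-10, 0) 37.6
(9, 0) 33.1
(0, -10) 34.0
(0, 9) 35.4
[[23. 33. 38. 34. 35. 30. 35.]
 [34. 34. 35. 31. 36. 34. 35.]
 [35. 35. 12. 17. 15. 32. 30.]
 [33. 34. 17. 12. 14. 33. 37.]
 [35. 34. 18. 13. 17. 32. 29.]
 [34. 40. 37. 32. 33. 36. 32.]
 [11. 31. 34. 35. 34. 35. 36.]]
```

The disc is seated flat: its top is about 35 mm all round and its centre is (445.7, -65.5) mm. Next is the plaque.

Emit:
jog_arm([
  [[5.5,-54.5,0],-0.01],
  [[5.5,-54.5,20],-0.01],
  [[5.5,-54.5,45],-0.01],
  [[5.5,-54.5,65],-0.01],
  [[5.5,-54.5,80],-0.01],
  [[5.5,-54.5,86],-0.01],
  [[5.5,-54.5,88],-0.01],
  [[5.5,-54.5,88],-0.01],
  [[5.5,-54.5,88],-0.01],
])

```text
time: 19.08
ee_pos: [0.5756, 0.3194, 0.0192]
ee_rot: [1.0, 0.005, 0.001, -0.0]
wrist_force: [0.5, -1.0, 0.4]
width: 1.0
gripper_force: 0.0
```

Emit:
jog_arm([
  [[0,0,0],0],
  [[0,0,0],0],
  [[0,0,0],0],
  [[0,0,0],0],
  [[0,0,0],0],
  [[0,0,0],0],
  [[0,0,0],0],
], gripper=1)

```text
time: 19.95
ee_pos: [0.5752, 0.3193, 0.0183]
ee_rot: [1.0, 0.005, 0.0, -0.0]
wrist_force: [0.1, 1.1, 0.8]
width: 0.679
gripper_force: 30.0
```

Emit:
jog_arm([
  [[0,0,-20],0],
  [[0,0,-60],0],
  [[0,0,-90],0],
  [[-10,50,-90],0],
  [[-20,110,-90],0],
  [[-30,170,-90],0],
  [[-40,230,-90],0],
  [[-50,290,-90],0],
  [[-60,350,-90],0],
  [[-70,410,-90],0],
  [[-80,460,-90],0],
  [[-85,490,-90],0],
])

```text
time: 21.45
ee_pos: [0.494, -0.1744, 0.1095]
ee_rot: [1.0, 0.004, 0.0, 0.001]
wrist_force: [0.7, 0.9, -1.6]
width: 0.675
gripper_force: 30.0
```

Emit:
jog_arm([
  [[-5,50,0],0.05],
  [[-10,105,0],0.1],
  [[-20,150,0],0.149],
  [[-27,175,0],0.149],
  [[-29,187,0],0.149],
  [[-29.6,189,0],0.149],
  [[-29.6,189,25],0.149],
  [[-29.6,189,45],0.149],
  [[-29.6,189,50],0.149],
  [[-29.6,189,50],0.149],
  [[-29.6,189,50],0.149],
])

```text
time: 22.82
ee_pos: [0.4678, -0.3611, 0.0593]
ee_rot: [0.998, -0.069, 0.001, 0.0]
wrist_force: [-0.1, 0.4, -1.2]
width: 0.68
gripper_force: 30.0
```

Run:
```python
from h import *
s=state();p=s['ee_pos'];print(p,2*np.arctan2(s['ee_rot'][1],s['ee_rot'][0]),s['width'],s['wrist_force'])
d=cam('side');u,v=proj(d,p)[0].astype(int)
cv2.imwrite('pics/g5.png',cv2.resize(d['color'][v-30:v+45,u-50:u+50],(800,600),interpolation=cv2.INTER_CUBIC));print(u-50,v-30)
```

```text
[ 0.4677874  -0.36113744  0.05929026] -0.13895631001138703 0.6795290769125814 [-0.13436445  0.36921398 -1.18517438]
282 122
```

View pics/g5.png

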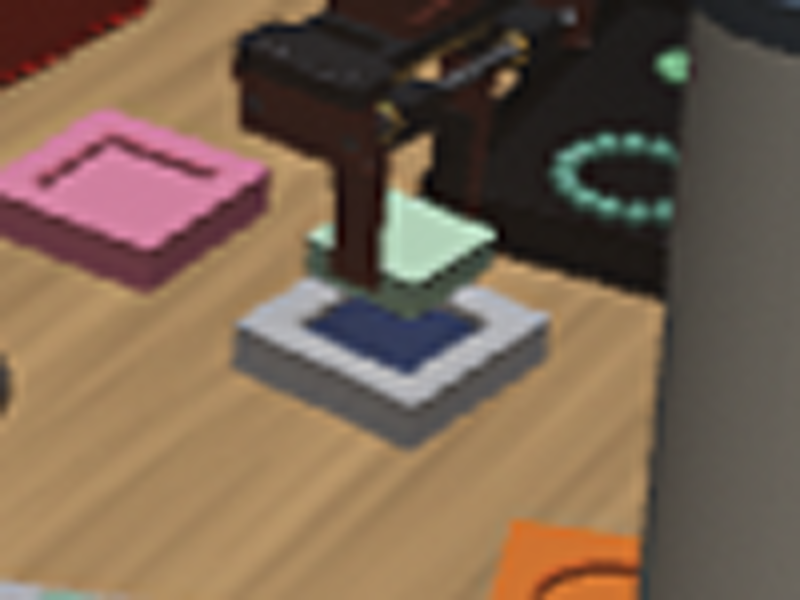

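In the side crop the plaque corners are at x 306/498 and the cavity at 300/487. The offset matches the perspective from its extra height, so it is aligned. Lowering.

Emit:
jog_arm([
  [[-0.5,0,7],0],
  [[-0.5,0,14],0],
  [[-0.5,0,19],0],
  [[-0.5,0,22],0],
  [[-0.5,0,24],0],
  [[-0.5,0,26],0],
  [[-0.5,0,26],0],
])

```text
time: 23.75
ee_pos: [0.4668, -0.3609, 0.032]
ee_rot: [0.998, -0.07, 0.0, -0.0]
wrist_force: [0.1, -0.8, -1.8]
width: 0.679
gripper_force: 30.0
```

Emit:
jog_arm([
  [[0,0,1],0],
  [[0,0,2],0],
  [[0,0,3],0],
  [[0,0,4],0],
  [[0,0,5],0],
  [[0,0,5.5],0],
  [[0,0,5.5],0],
])

```text
time: 24.62
ee_pos: [0.4669, -0.3609, 0.0273]
ee_rot: [0.998, -0.07, 0.0, 0.0]
wrist_force: [-1.3, 1.7, 2.1]
width: 0.683
gripper_force: 30.0
```

The plaque is on the floor at TCP z = 27.3 mm. I'll release, retreat and verify.

Emit:
jog_arm([
  [[0,0,0.3],0],
  [[0,0,0],0],
  [[0,0,0],0],
  [[0,0,-10],0],
  [[0,0,-40],0],
  [[0,0,-90],0],
  [[0,0,-140],0],
  [[0,-60,-140],0],
  [[0,-120,-140],0],
  [[0,-150,-140],0],
  [[0,-160,-140],0],
  [[0,-160,-140],0],
], gripper=-1)

```text
time: 26.12
ee_pos: [0.4891, -0.2026, 0.1672]
ee_rot: [0.998, -0.069, 0.0, 0.0]
wrist_force: [0.4, -0.2, -0.3]
width: 1.004
gripper_force: 0.0
```

Run:
```python
from h import *
s=state();p=s['ee_pos'];print(p,s['width'],s['wrist_force'])
RNG['plaque']=((55,8,150),(100,70,255),.036)
d=cam('top');e=cam('side')
for n,k in((d,'top'),(e,'side')):
  f=find(n,'plaque',(.4675,-.361)); print(k,f and [np.round(x,1) for x in f[0]])
dep=np.median([get_image('top')['depth'] for _ in range(6)],0)
for dx,dy in((0,0),(22,0),(-22,0),(0,22),(0,-22)):
  u,v=proj(d,[.4675+dx/1e3,-.361+dy/1e3,.036])[0].round().astype(int)
  q=np.median(dep[v-1:v+2,u-1:u+2]);print(dx,dy,((np.linalg.inv(d['K'])@[u,v,1]*q)@d['R'].T+d['o'])[2].round(4))
a=d['color'];cv2.imwrite('pics/fin.png',cv2.resize(a[110:290,95:455],(800,400),interpolation=cv2.INTER_CUBIC))
```

```text
[ 0.48912876 -0.2026378   0.16722234] 1.0044608287695413 [ 0.38314242 -0.17328146 -0.25270761]
top [array([ 457.8, -337.1]), array([17.2, 33.6]), np.float64(62.2)]
side [array([ 468.6, -358.5]), array([62.9, 63.1]), np.float64(82.3)]
0 0 0.512
22 0 0.5109
-22 0 0.5129
0 22 0.0344
0 -22 0.5152
```

View pics/fin.png

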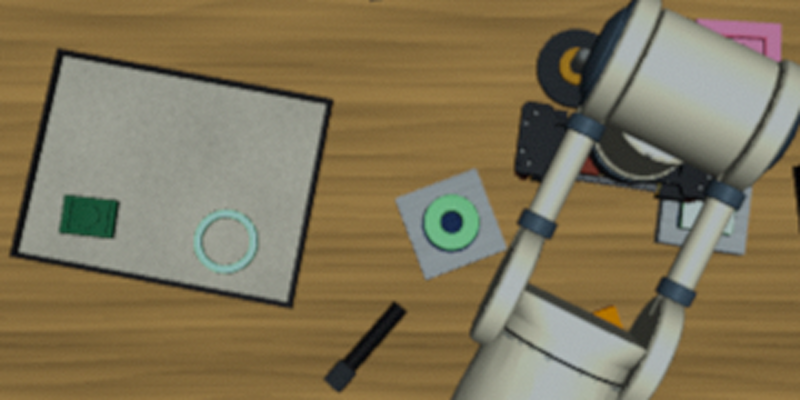

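The disc sits in the round die (451,222), and the bangle and carving are untouched. The arm hides the plaque die, so I'll move further away to check it.

Emit:
jog_arm([
  [[0,-60,-20],0],
  [[0,-120,-20],0],
  [[0,-180,-20],0],
  [[0,-240,-20],0],
  [[0,-280,-20],0],
  [[0,-290,-20],0],
  [[0,-290,-20],0],
  [[0,-290,-20],0],
])

```text
time: 27.52
ee_pos: [0.5293, 0.0834, 0.1867]
ee_rot: [0.998, -0.07, 0.0, 0.0]
wrist_force: [0.2, -0.4, -0.7]
width: 0.998
gripper_force: 0.0
```

Run:
```python
from h import *
RNG['plaque']=((45,5,165),(98,70,255),.036)
d=cam('top')
f=find(d,'plaque',(.4675,-.361),30); print(f and [np.round(x,1) for x in f[0]])
dep=np.median([get_image('top')['depth'] for _ in range(6)],0)
for dx,dy in((0,0),(22,0),(-22,0),(0,22),(0,-22)):
  u,v=proj(d,[.4675+dx/1e3,-.361+dy/1e3,.036])[0].round().astype(int)
  q=np.median(dep[v-1:v+2,u-1:u+2]);print(dx,dy,((np.linalg.inv(d['K'])@[u,v,1]*q)@d['R'].T+d['o'])[2].round(4))
```

```text
[array([ 466.7, -361.4]), array([57.5, 56. ]), np.float64(82.0)]
0 0 0.0343
22 0 0.0344
-22 0 0.0341
0 22 0.0344
0 -22 0.034
```

The plaque top is level at the same height as the seated disc, square to the die (82°) and centred.

```bash
python3 -c "from rig import hand_in;print(hand_in())"
```

```text
the job is handed in; nothing more can be done
None
```

The job is handed in, about 28 s into the 66 s limit: the disc was checked flat on the gauge collar and then seated in the round die, the plaque is seated in the square die, and the bangle and carving were not touched.

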